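# Report the uncapped vial

### The job

One vial in the rack has lost its screw cap: point at that vial with the fingertips from straight above its mouth, about 3 cm clear of it, and stay there for two seconds; then point in the same way, also for two seconds, at its loose cap on the bench. Then log the report by pressing the larger of the two round keys on the key box fully down and letting it come back up. Only point at the vial and the cap, do not touch them; do not touch the other vials or the rack either, do not press the small key, and leave everything else where it stands.

Things in the scene. Friction and masses are not known exactly. Their poses are not given: they have to be found in the camera images.
- vial_open_mouth (a point): Centre of the open mouth of the one vial in the rack that has no screw cap: amber glass, body 36 mm across, neck 27 mm across outside and open at the top, 66 mm tall in all. Its mouth stands 72 mm above the bench; z up.
- vial_open: That same uncapped vial, loose in the rack; origin at the centre of its underside, which stands 6 mm above the bench; z up.
- rack: Grey vial rack, fixed to the bench, 120 mm (its x) by 180 mm (its y) by 30 mm high; origin at the centre of its underside. Six holes, 2 rows (x = -28, +28 mm) by 3 (y = -56, 0, +56 mm), each with an upright vial, any of which may be the uncapped one.
- cap: Loose screw cap that belongs on the uncapped vial: white ribbed plastic disc 33 mm across, 16 mm high, lying on the bench between the rack and the key box; the same as the caps on the other vials. Origin at the centre of its underside, on the bench.
- cap_top (a point): Centre of the top of that loose cap, 16 mm above the bench; z up.
- keybox: Low white key box, fixed to the bench, 120 mm (its x) by 180 mm (its y) by 30 mm high; origin at the centre of its underside. On top stand two grey round push keys, 90 mm apart along y: a large and a small one, on either side.
- key_large_top (a point): Centre of the top face of the large key (42 mm across), 52 mm above the bench when up. Pressed straight down.
- key_large (a joint): Travel of the large key in m: 0 up, 0.006 fully down; it springs back up when let go. Fully down takes about 5 N.
- key_small_top (a point): Centre of the top face of the small key (20 mm across), not to be pressed.
- key_small (a joint): Travel of the small key in m: 0 up, 0.006 fully down; same spring.
- jar_lid: Loose white jar lid, 72 mm across, 15 mm high, on the bench near the cap. Bystander.
- stopper: Loose white flask stopper standing on its 24 mm wide head, 34 mm tall, waisted, 18 mm across above the waist, on the bench near the cap. Bystander.
- flask_big: Glass volumetric flask, 78 mm across, 182 mm tall. Bystander.
- flask_small: Glass volumetric flask, 61 mm across, 146 mm tall. Bystander.
- beaker: Empty glass beaker, 70 mm across, 80 mm tall. Bystander.
- reagent: White plastic bottle, 70 mm across, 150 mm tall. Bystander.
- torch: Black pocket torch lying on the bench, 115 mm long, 22 mm thick. Bystander.
- vial_1: Capped vial in the rack: amber glass, 36 mm across, white screw cap 33 mm across, 73 mm tall, its top 79 mm above the bench; origin at the centre of its underside. Bystander.
- vial_2: Capped vial in the rack: amber glass, 36 mm across, white screw cap 33 mm across, 73 mm tall, its top 79 mm above the bench; origin at the centre of its underside. Bystander.
- vial_3: Capped vial in the rack: amber glass, 36 mm across, white screw cap 33 mm across, 73 mm tall, its top 79 mm above the bench; origin at the centre of its underside. Bystander.
- vial_4: Capped vial in the rack: amber glass, 36 mm across, white screw cap 33 mm across, 73 mm tall, its top 79 mm above the bench; origin at the centre of its underside. Bystander.
- vial_5: Capped vial in the rack: amber glass, 36 mm across, white screw cap 33 mm across, 73 mm tall, its top 79 mm above the bench; origin at the centre of its underside. Bystander.
Things that resemble listed ones, but are neither listed nor needed, are in the scene too. What is shaped like the vial_open but purple is not meant.

How it is judged:
By the outcome, as a careful person would: the job done as asked, in the order asked, and still so for the second after the job is handed in, with the robot touching nothing.
It also fails if it takes over 61 s, if anything falls off the work surface, if the arm or the gripper's body presses on something with over 40 N, if the wrist force passes 120 N, or if a joint passes its speed limit or range.

### The arm

A 7-joint arm with a two-finger parallel gripper is mounted at the origin on the work surface. World frame = base frame: x ahead of the robot, y to its left, z up, the work surface at z = 0. Lengths are in m, angles in rad, forces in N, time in s.
With the tool pointing down it reaches from about 0.35 to 0.9 m from the base axis. Payload 8.1 kg.
Tool frame: the origin (TCP) lies between the finger pads, 19 mm behind the fingertips; this is the grasp point; z points along the fingers, y is the line along which they close (so a half turn about z gives the same grasp; the last joint's range is limited). The gripper opens to 92 mm and grips with 3 to 60 N. Pads are 19 mm wide; open, the fingers measure 130 mm over their backs; the gripper's body (75 mm by 190 mm) begins 47 mm behind the grasp point.
Start: joints at [-1.339, 0.434, 0.025, 1.573, -0.012, 1.134, -0.075], TCP at [0.205, 0.59, 0.246] pointing down, gripper open.
Joint ranges: [-2.62, 2.62], [-0.44, 2.09], [-1.27, 1.32], [0.08, 2.57], [-1.32, 4.46], [0.12, 2], [-2.74, 2.74]. Speed limits (rad/s): [2.22, 2.22, 3.01, 3.01, 3.14, 3.14, 3.14].

### API

Orientations are given as a rotation vector (axis times angle).
In Python, from cell import readout, vision, arm gives the robot as it stands.
- The arm moves only by the tool carry_out, never from a script. Its argument "increments" is one flat list of numbers, 6 for each row, row after row: the shift along the world's x, y, z in mm, then the turn, a rotation vector about the world's x, y, z in rad. In form: [tx, ty, tz, wx, wy, wz, tx, ty, tz, wx, wy, wz, ...]. A call has 1 to 20 rows; each row shifts and turns the commanded pose from where the row before left it; what a row does not reach is not made up. A row lasts 1/8 s, in which the tool goes at most 62.5 mm and 10.7 degrees, less where a joint would pass 70% of its speed; a pose out of reach is approached as far as the arm can. A call with a gripper value outside its range is refused whole. "grip" is the closure, from 0 (fully open) to 1 (shut), set as the call begins (left out, the last holds). The fingers move at their own pace and stop on an object; "newtons" is the grip in N (left out, the last holds). Time passes only in rows, so rows that do not move let the fingers close. It gives the time, the measured TCP pose, the force, the opening and the grip force at its end, in the units of the state.
- readout.observe(): the state, without advancing time (a new reading comes with each control period).
- vision.get_image(name): name is "scene" or "side" or "wrist"; returns the picture (400x640x3 uint8, red, green, blue); there is no depth.
- vision.calibration(name): a dict with "fov_y" (degrees; the focal length in pixels is half the picture's height over the tangent of half this angle, whatever the lens; pixels are square), "cx", "cy" (the principal point, pixels), "pose" (4x4, takes a point from camera to world coordinates). Camera axes: x right, y up, looking along -z (the intrinsics and any distortion apply to the point x, -y, -z); pixel columns grow to the right and rows downward; lengths in m; the calibration is good to about 2 mm. A picture is of the moment at which its call begins: read the wrist's pose just before it. calibration takes no time and is no camera call; for the wrist camera it gives the pose at the moment of the call.
- arm.sign_off(): hands the job in; it is judged then, once.
The state is a dict: "clock": time; "joints": joint angles; "dq": joint speeds; "joint_efforts": joint torques, N m; "position": TCP position; "ee_rot": TCP orientation; "force": force on the tool from outside, world axes, zero at the start; "ft_torque": the same for the moment, N m; "width": opening from 0.0 (shut) to 1.0 (fully open); "gripper_force": force on a finger pad.
Only numpy, scipy, OpenCV 4.12 (cv2) and the standard library are available. Lean on these libraries where they do the work, as an engineer would, in place of code of your own. Each camera call takes 0.05 s, during which the arm holds its last target. There are 200 camera calls.

## Working session

There is one attempt and no reset: what is moved stays moved. The work goes in short steps, Python scripts to look and compute and a tool call to move; the robot and the scene stay as the last step left them, time stands still between calls to the robot, and variables do not carry over. Pictures are saved under pics/ and viewed, at most 10 in all, crops included, and the job is handed in when it is done.

Besides the shell and the picture viewer there is one more tool, called after "Call:" in YAML: its name, and indented under it one key for each argument. carry_out: Moves the arm, as the interface text tells. Its arguments: {"type":"object","properties":{"increments":{"type":"array","items":{"type":"number"}},"grip":{"type":"number"},"newtons":{"type":"number"}},"required":["increments"]}

```bash
mkdir -p pics; ls; python3 - <<'E'
from cell import readout, vision, arm
import cv2
s=readout.observe(); print({k:s[k] for k in('clock','position','ee_rot','force','width')})
for n in('scene','side'):
    cv2.imwrite(f'pics/{n}0.png',vision.get_image(n)[:,:,::-1]); c=vision.calibration(n); print(n,c)
E
```

```text
pics
{'clock': 0.0, 'position': array([0.20524128, 0.58982134, 0.2447424 ]), 'ee_rot': array([-5.23461645e-01, -3.09756989e+00,  2.48196910e-03]), 'force': array([ 0.01300289, -0.00779986,  0.57438476]), 'width': 0.999250938502033}
scene {'fov_y': 50.82473169649248, 'cx': 319.1537822729386, 'cy': 201.07742343438431, 'pose': array([[ 0.42551802, -0.7868243 ,  0.44703684,  1.27124648],
       [ 0.90494417,  0.37173831, -0.20709101, -0.31693674],
       [-0.00323648,  0.49266434,  0.87021341,  1.37786924],
       [ 0.        ,  0.        ,  0.        ,  1.        ]])}
side {'fov_y': 47.82283971516499, 'cx': 322.37921645236224, 'cy': 203.1935071146631, 'pose': array([[-0.60296002, -0.44238961,  0.66387547,  1.48347296],
       [ 0.79750646, -0.35569436,  0.48730377,  0.65472517],
       [ 0.02055864,  0.82326967,  0.56727806,  0.83470838],
       [ 0.        ,  0.        ,  0.        ,  1.        ]])}
```

View pics/scene0.png

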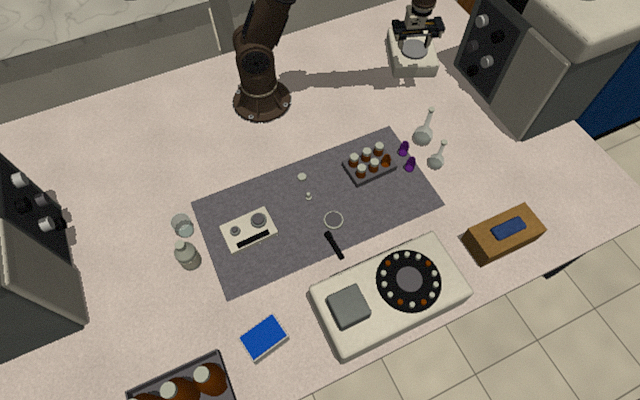

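View pics/side0.png

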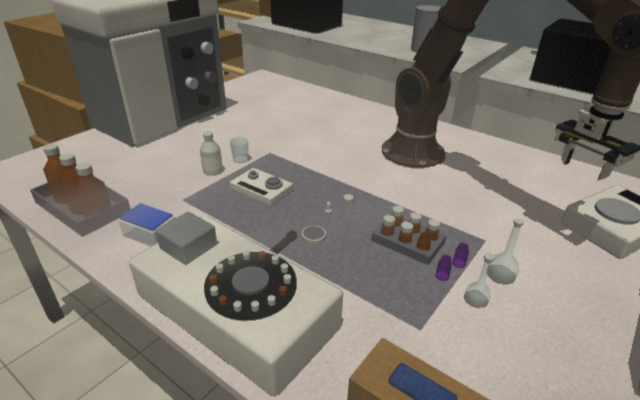

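Scene view: the rack is at about (370,163), and the open vial is probably the dark mouth at (386,160). The side view shows the same vial at (424,240). Lookalikes:
- **For the open vial:** two purple vials at (403,148) and (410,164), and five capped vials.
- **For the cap:** disc at (302,177), stopper (308,197), jar lid (333,219), and the caps on the vials.
- **For the key:** large (258,219), small (235,231).

I'll check these in one close crop.

```bash
cat > h.py <<'E'
import numpy as np
from cell import vision
def ray(c,u,v):
    f=200/np.tan(np.radians(c['fov_y'])/2); P=c['pose']
    return P[:3,3],P[:3,:3]@np.array([(u-c['cx'])/f,-(v-c['cy'])/f,-1])
def onplane(n,u,v,z,c=None):
    o,d=ray(c or vision.calibration(n),u,v); return o+d*(z-o[2])/d[2]
E
python3 - <<'E'
import cv2,numpy as np
from cell import vision
from h import *
print(vision.calibration('wrist'))
a=cv2.imread('pics/scene0.png');b=cv2.imread('pics/side0.png')
r=lambda i,x,y,w,h:cv2.resize(i[y:y+h,x:x+w],(400,300),interpolation=cv2.INTER_CUBIC)
cv2.imwrite('pics/crop1.png',np.vstack([np.hstack([r(a,335,130,80,60),r(b,365,200,80,60)]),np.hstack([r(a,215,200,80,60),r(a,280,165,80,60)])]))
for k,u,v,w,x,z in[('open',386,159,424,232,.072),('cap',302,177,348,197,.016),('large',258,218,274,182,.052),('small',235,231,253,174,.045),('lid',333,219,314,233,.015),('stop',308,197,328,207,.02)]:
    print(k,onplane('scene',u,v,z).round(3),onplane('side',w,x,z).round(3))
E
```

```text
{'fov_y': 60.90193421332579, 'cx': 314.75645421920484, 'cy': 199.36810700317855, 'pose': array([[ 0.32785104, -0.91122471, -0.24936563,  0.13859692],
       [ 0.94472833,  0.31582018,  0.08801136,  0.61301464],
       [-0.00144342, -0.26443739,  0.96440177,  0.38466771],
       [ 0.        ,  0.        ,  0.        ,  1.        ]])}
open [0.543 0.3   0.072] [0.527 0.301 0.072]
cap [ 0.447 -0.007  0.016] [ 0.444 -0.005  0.016]
large [ 0.56  -0.226  0.052] [ 0.569 -0.215  0.052]
small [ 0.57  -0.317  0.045] [ 0.568 -0.312  0.045]
lid [0.66  0.021 0.015] [0.662 0.024 0.015]
stop [ 0.54  -0.024  0.02 ] [ 0.536 -0.019  0.02 ]
```

View pics/crop1.png

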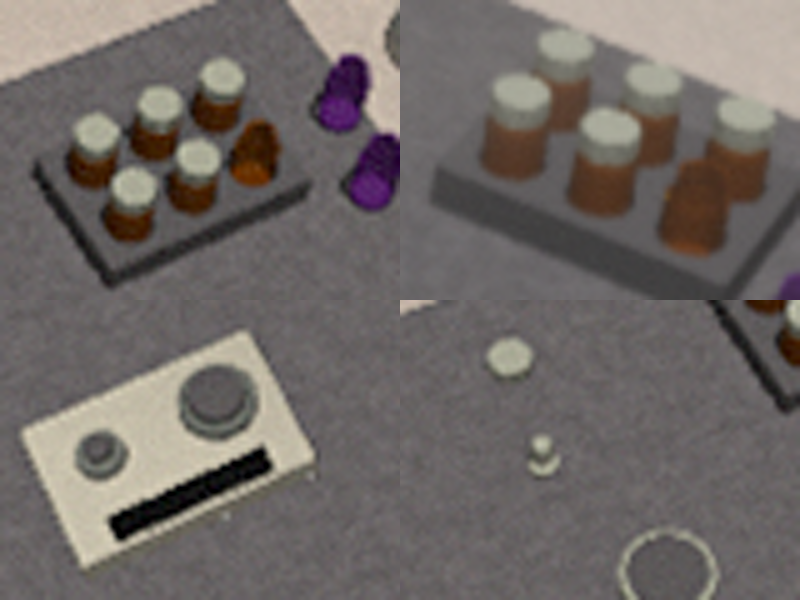

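The crop confirms that the only uncapped amber vial is in the far corner of the rack: mouth at scene (387,156), side (424,234). The cap is the small ribbed disc at scene (302,177). The hollow ring is the jar lid, and the larger key is at scene (258.5,220). Next I'll refine the positions with the rack lattice and check flask clearance.

```bash
python3 - <<'E'
from h import *
S=lambda x,y,X,Y:(X+x/5,Y+y/5)
caps=[(97,131),(160,103),(222,77),(133,186),(199,157)]
P=np.array([onplane('scene',*S(x,y,335,130),.079) for x,y in caps]); 
caps2=[(122,92),(210,128),(165,47),(253,80),(345,115)]
Q=np.array([onplane('side',*S(x,y,365,200),.079) for x,y in caps2])
print(P.round(3));print(Q.round(3))
print('extrap scene',(P[2]+P[4]-P[1]).round(3),(2*P[4]-P[3]).round(3))
print('mouth',onplane('scene',*S(262,128,335,130),.072).round(3),onplane('side',*S(295,170,365,200),.072).round(3))
print('cap',onplane('scene',*S(110,357-300,280,165),.016).round(3),onplane('side',348,197,.016).round(3))
print('large',onplane('scene',*S(218,393-300,215,200),.052).round(3))
for n,u,v in(('fb base',423,137),('fs base',435,162)):print(n,onplane('scene',u,v,.03).round(3))
for n,u,v,z in(('fb top',431,109,.182),('fs top',444,143,.146)):print(n,onplane('scene',u,v,z).round(3))
for n,u,v,z in(('fb top',518,223,.182),('fs top',489,257,.146)):print(n,onplane('side',u,v,z).round(3))
E
```

```text
[[0.485 0.195 0.079]
 [0.482 0.25  0.079]
 [0.481 0.305 0.079]
 [0.541 0.196 0.079]
 [0.539 0.253 0.079]]
[[0.541 0.199 0.079]
 [0.539 0.255 0.079]
 [0.486 0.197 0.079]
 [0.484 0.252 0.079]
 [0.481 0.308 0.079]]
extrap scene [0.537 0.308 0.079] [0.537 0.31  0.079]
mouth [0.532 0.312 0.072] [0.535 0.306 0.072]
cap [ 0.445 -0.006  0.016] [ 0.444 -0.005  0.016]
large [ 0.563 -0.225  0.052]
fb base [0.489 0.508 0.03 ]
fs base [0.613 0.484 0.03 ]
fb top [0.478 0.512 0.182]
fs top [0.613 0.491 0.146]
fb top [0.489 0.517 0.182]
fs top [0.611 0.497 0.146]
```

Call:
carry_out:
  increments: [20,-17,0,0,0,0,37,-31,0,0,0,0,37,-31,0,0,0,0,37,-31,0,0,0,0,37,-31,0,0,0,0,37,-31,0,0,0,0,37,-31,0,0,0,0,37,-31,0,0,0,0,37,-31,-30,0,0,0,16,-15,-20,0,0,0,0,0,0,0,0,0,0,0,0,0,0,0]
  grip: 1
  newtons: 10

```text
clock: 1.6
position: [0.5367, 0.3115, 0.1959]
ee_rot: [-0.522, -3.097, -0.001]
force: [-0.1, 0.8, 0.6]
width: 0.009
gripper_force: 0.0
```

```bash
python3 - <<'E'
from cell import readout, vision
import cv2
from h import *
s=readout.observe(); print(s['clock'],s['position'],s['ee_rot'],s['width'],s['force'])
c=vision.calibration('wrist'); im=vision.get_image('wrist')[:,:,::-1]; np.save('w1.npy',c['pose'])
cv2.imwrite('pics/w1.png',im)
f=200/np.tan(np.radians(c['fov_y'])/2)
for p in [(.537,.309,.072),(s['position'][0],s['position'][1],s['position'][2]-.019)]:
    q=c['pose'][:3,:3].T@(np.array(p)-c['pose'][:3,3]); print(p,c['cx']+f*q[0]/-q[2],c['cy']+f*q[1]/q[2])
E
```

```text
1.6 [0.53670085 0.31151081 0.19591595] [-5.21742952e-01 -3.09747722e+00 -1.16344654e-03] 0.008862065166074169 [-0.0942379   0.82719766  0.63503373]
(0.537, 0.309, 0.072) 312.07452484645074 198.74437384264266
(np.float64(0.5367008493050265), np.float64(0.31151080595374436), np.float64(0.17691594983346526)) 315.12169312070944 251.03438149739475
```

View pics/w1.png

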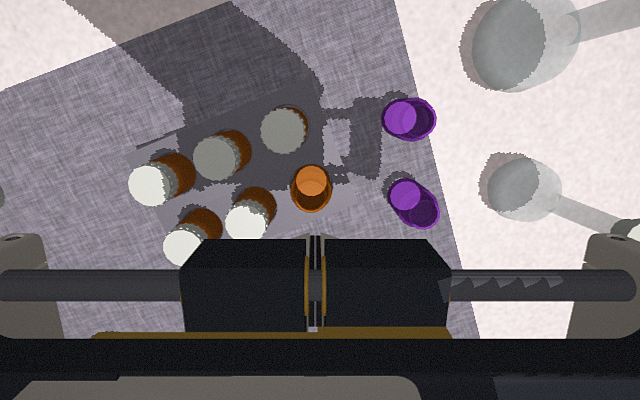

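Wrist view: the amber uncapped vial is at (312,188), with its base seen through the mouth at (312,181) and the rim at the lower part, about (311,196). The projected estimate was (312,199). The purple vials are at (410,118) and (413,203), outside the rack. I'll zoom in on the rim.

```bash
python3 - <<'E'
import cv2
from h import *
im=cv2.imread('pics/w1.png'); c=vision.calibration('wrist'); c['pose']=np.load('w1.npy')
h=cv2.cvtColor(im,cv2.COLOR_BGR2HSV)
m=((h[...,0]>5)&(h[...,0]<22)&(h[...,1]>140)).astype(np.uint8); m[:,:285]=0; m[:,340:]=0; m[:160]=0; m[235:]=0
x,y,w,hh=cv2.boundingRect(m); print(x,y,w,hh)
for v in (192,194,196,198): print(v,onplane('wrist',x+w/2-.5,v,.072,c).round(4))
cv2.imwrite('pics/w1c.png',cv2.resize(im[155:220,275:350],None,fx=8,fy=8,interpolation=cv2.INTER_CUBIC))
E
```

```text
291 165 41 48
192 [0.5314 0.31   0.072 ]
194 [0.533  0.3095 0.072 ]
196 [0.5346 0.3089 0.072 ]
198 [0.5361 0.3084 0.072 ]
```

View pics/w1c.png

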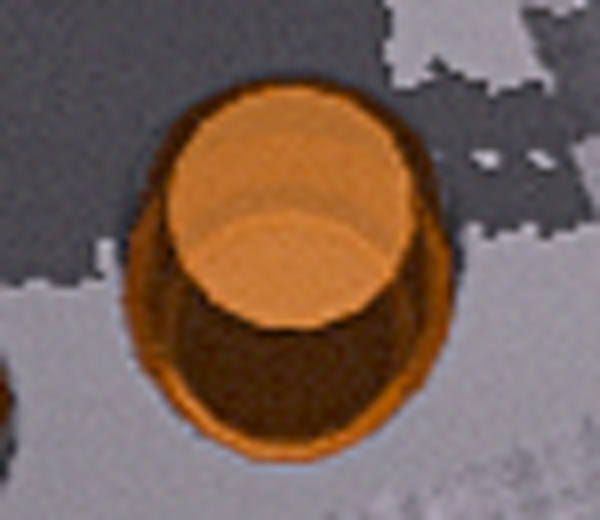

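The rim's bottom edge is at v≈213, so the mouth centre is at v≈196, giving (0.535–0.537, 0.309). I'm descending to 30 mm clearance and holding.

Call:
carry_out:
  increments: [-1,-2,-15,0,0,0,0,0,-25,0,0,0,0,0,-20,0,0,0,0,0,-10,0,0,0,0,0,-5,0,0,0,0,0,0,0,0,0,0,0,0,0,0,0,0,0,0,0,0,0,0,0,0,0,0,0,0,0,0,0,0,0,0,0,0,0,0,0]

```text
clock: 3.02
position: [0.5364, 0.3083, 0.1205]
ee_rot: [0.523, 3.098, 0.0]
force: [0.3, -0.1, -0.7]
width: 0.006
gripper_force: 0.0
```

Call:
carry_out:
  increments: [0,0,0,0,0,0,0,0,0,0,0,0,0,0,0,0,0,0,0,0,0,0,0,0,0,0,0,0,0,0,0,0,0,0,0,0,0,0,0,0,0,0,0,0,0,0,0,0,0,0,0,0,0,0,0,0,0,0,0,0,0,0,0,0,0,0,0,0,0,0,0,0,0,0,0,0,0,0,0,0,0,0,0,0,0,0,0,0,0,0,0,0,0,0,0,0,0,0,0,0,0,0,0,0,0,0,0,0,0,0,0,0,0,0,0,0,0,0,0,0]

```text
clock: 5.52
position: [0.5364, 0.3083, 0.1205]
ee_rot: [-0.524, -3.098, -0.0]
force: [-0.2, -0.3, 0.6]
width: 0.006
gripper_force: 0.0
```

Call:
carry_out:
  increments: [0,0,15,0,0,0,0,0,25,0,0,0,0,0,30,0,0,0,-8,-25,5,0,0,0,-12,-42,0,0,0,0,-12,-42,0,0,0,0,-12,-42,0,0,0,0,-12,-42,0,0,0,0,-12,-42,0,0,0,0,-12,-42,0,0,0,0,-8,-25,-20,0,0,0,-4,-12,-25,0,0,0,0,0,0,0,0,0,0,0,0,0,0,0]

```text
clock: 7.28
position: [0.4453, -0.005, 0.1517]
ee_rot: [0.523, 3.097, 0.001]
force: [1.1, -0.0, 0.5]
width: 0.004
gripper_force: 0.0
```

```bash
python3 - <<'E'
from cell import readout, vision
import cv2
from h import *
s=readout.observe(); print(s['clock'],s['position'])
c=vision.calibration('wrist'); im=vision.get_image('wrist')[:,:,::-1]
cv2.imwrite('pics/w2.png',im)
f=200/np.tan(np.radians(c['fov_y'])/2)
q=c['pose'][:3,:3].T@(np.array([.4445,-.0055,.016])-c['pose'][:3,3]); e=(c['cx']+f*q[0]/-q[2],c['cy']+f*q[1]/q[2]); print(e)
h=cv2.cvtColor(im,cv2.COLOR_BGR2HSV)
m=((h[...,2]>150)).astype(np.uint8); m=cv2.morphologyEx(m,cv2.MORPH_OPEN,np.ones((3,3)))
n,l,st,ce=cv2.connectedComponentsWithStats(m)
for i in range(1,n):
    if st[i,4]>80: print(st[i],ce[i].round(1),onplane('wrist',*ce[i],.016,c).round(4))
E
```

```text
7.275 [ 0.44525543 -0.00501709  0.15166692]
(np.float64(313.99501103123623), np.float64(192.77717383494155))
[    0     0   182   200 27552] [77.1 86.4] [ 0.3051 -0.1499  0.016 ]
[  276     0   258    83 10822] [375.1  27. ] [0.3402 0.0784 0.016 ]
[276  36  14  10  87] [283.2  39.8] [0.3261 0.0114 0.016 ]
[287  63  17  20 191] [295.7  72.3] [0.3506 0.0124 0.016 ]
[436 122  22  19 159] [444.4 130.5] [0.4302 0.1093 0.016 ]
[ 605  149   35   51 1397] [624.3 175.6] [0.5145 0.2411 0.016 ]
[347 151  14  20 144] [352.4 161. ] [0.4295 0.0328 0.016 ]
[ 98 169  16  14  88] [104.5 175.5] [ 0.3741 -0.1636  0.016 ]
[404 174   9  22  84] [408.2 184.8] [0.4636 0.0707 0.016 ]
[129 179  13  11  98] [136.  184.1] [ 0.3891 -0.1425  0.016 ]
[206 194  19   9 116] [215.9 198.4] [ 0.4221 -0.0848  0.016 ]
[252 200  22  13  98] [262.3 206.5] [ 0.4415 -0.0506  0.016 ]
[346 201  14  19 142] [352.4 209.1] [0.4687 0.0206 0.016 ]
[300 203  26   8 161] [312.  206.1] [ 0.4549 -0.0109  0.016 ]
[396 203  12  19 105] [401.6 213.6] [0.4861 0.0589 0.016 ]
[185 206  20  23 237] [193.4 215.9] [ 0.4301 -0.1091  0.016 ]
[266 216  15   9  81] [273.3 219.8] [ 0.4556 -0.0461  0.016 ]
[344 223  19  10 109] [351.8 227.6] [0.4843 0.0151 0.016 ]
[114 236  26  14 153] [122.9 242.3] [ 0.4321 -0.177   0.016 ]
[101 252  20  11  86] [110.9 257.7] [ 0.4416 -0.1938  0.016 ]
```

View pics/w2.png

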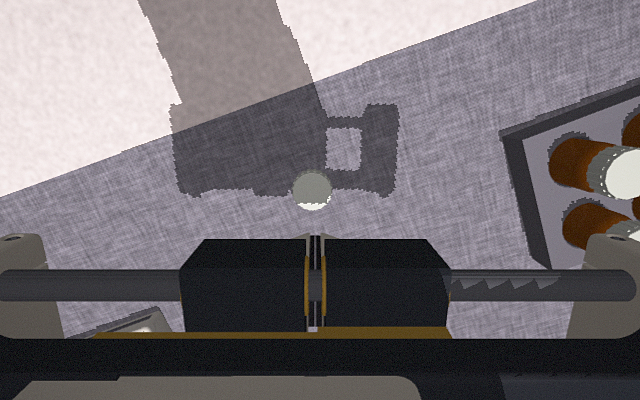

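The wrist view shows the cap at (312,190), against a prediction of (314,193), so they agree to within about 2 mm. I'm descending to 30 mm clearance.

Call:
carry_out:
  increments: [-1,-1,-20,0,0,0,0,0,-30,0,0,0,0,0,-22,0,0,0,0,0,-10,0,0,0,0,0,-4,0,0,0,0,0,0,0,0,0,0,0,0,0,0,0,0,0,0,0,0,0,0,0,0,0,0,0,0,0,0,0,0,0,0,0,0,0,0,0]

```text
clock: 8.7
position: [0.4434, -0.0067, 0.0646]
ee_rot: [0.524, 3.098, 0.0]
force: [-0.4, -0.2, -0.1]
width: 0.002
gripper_force: 0.0
```

Call:
carry_out:
  increments: [0,0,0,0,0,0,0,0,0,0,0,0,0,0,0,0,0,0,0,0,0,0,0,0,0,0,0,0,0,0,0,0,0,0,0,0,0,0,0,0,0,0,0,0,0,0,0,0,0,0,0,0,0,0,0,0,0,0,0,0,0,0,0,0,0,0,0,0,0,0,0,0,0,0,0,0,0,0,0,0,0,0,0,0,0,0,0,0,0,0,0,0,0,0,0,0,0,0,0,0,0,0,0,0,0,0,0,0,0,0,0,0,0,0,0,0,0,0,0,0]

```text
clock: 11.2
position: [0.4434, -0.0067, 0.0645]
ee_rot: [-0.524, -3.098, -0.0]
force: [0.2, -0.1, -0.1]
width: 0.007
gripper_force: 0.0
```

Call:
carry_out:
  increments: [0,0,15,0,0,0,0,0,30,0,0,0,0,0,30,0,0,0,8,-14,10,0,0,0,20,-36,0,0,0,0,20,-36,0,0,0,0,20,-36,0,0,0,0,20,-36,0,0,0,0,20,-36,0,0,0,0,12,-22,0,0,0,0,0,0,0,0,0,0,0,0,0,0,0,0]

```text
clock: 12.7
position: [0.5627, -0.2225, 0.1487]
ee_rot: [-0.523, -3.096, -0.001]
force: [-0.2, 0.3, 0.5]
width: 0.009
gripper_force: 0.0
```

```bash
python3 - <<'E'
from cell import readout, vision
import cv2
from h import *
s=readout.observe(); print(s['clock'],s['position'])
c=vision.calibration('wrist'); im=vision.get_image('wrist')[:,:,::-1]; np.save('w3.npy',c['pose'])
cv2.imwrite('pics/w3.png',im)
f=200/np.tan(np.radians(c['fov_y'])/2)
q=c['pose'][:3,:3].T@(np.array([.563,-.225,.052])-c['pose'][:3,3]); print(c['cx']+f*q[0]/-q[2],c['cy']+f*q[1]/q[2])
E
```

```text
12.7 [ 0.56273792 -0.22249006  0.14867815]
311.8417933879924 208.5852632757833
```

View pics/w3.png

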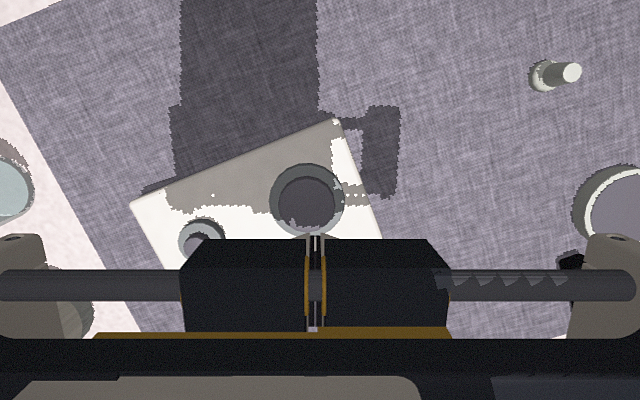

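The wrist view shows the large key's top face at about (307,203), around 59 px across, and the small key at (198,238). Next I'll compute the offset.

```bash
python3 - <<'E'
from h import *
c=vision.calibration('wrist'); c['pose']=np.load('w3.npy')
print(onplane('wrist',307.5,203,.052,c), onplane('wrist',278,203,.052,c)-onplane('wrist',337,203,.052,c))
E
```

```text
[ 0.55799017 -0.22657377  0.052     ] [-0.01399168 -0.0402979   0.        ]
```

Call:
carry_out:
  increments: [-3,-3,-20,0,0,0,0,0,-30,0,0,0,0,0,-18,0,0,0,0,0,-4,0,0,0,0,0,-2,0,0,0,0,0,-2,0,0,0,0,0,-2,0,0,0,0,0,-2,0,0,0,0,0,0,0,0,0,0,0,0,0,0,0]

```text
clock: 14.0
position: [0.5607, -0.2258, 0.0698]
ee_rot: [0.524, 3.097, -0.0]
force: [0.3, 0.1, 2.5]
width: 0.004
gripper_force: 1.1
```

Call:
carry_out:
  increments: [0,0,-2,0,0,0,0,0,-2,0,0,0,0,0,-1,0,0,0,0,0,0,0,0,0,0,0,0,0,0,0]

```text
clock: 14.62
position: [0.5607, -0.2258, 0.0651]
ee_rot: [0.524, 3.097, 0.0]
force: [-0.3, 1.8, 9.5]
width: -0.001
gripper_force: 4.6
```

Call:
carry_out:
  increments: [0,0,-1,0,0,0,0,0,0,0,0,0,0,0,0,0,0,0]

```text
clock: 15.0
position: [0.5608, -0.2258, 0.0649]
ee_rot: [0.524, 3.096, 0.0]
force: [-3.3, 1.9, 18.7]
width: 0.003
gripper_force: 9.1
```

The key is firmly on its stop: the force rose to 18.7 N with no further travel. I'm releasing it and backing off.

Call:
carry_out:
  increments: [0,0,3,0,0,0,0,0,4,0,0,0,0,0,6,0,0,0,0,0,20,0,0,0,0,0,30,0,0,0,0,0,30,0,0,0,0,0,10,0,0,0,0,0,0,0,0,0,0,0,0,0,0,0,0,0,0,0,0,0]

```text
clock: 16.25
position: [0.5598, -0.2255, 0.1654]
ee_rot: [-0.523, -3.096, -0.0]
force: [-0.7, -0.5, -0.5]
width: 0.006
gripper_force: 0.0
```

```bash
python3 - <<'E'
from cell import vision, readout
import cv2, numpy as np
im=vision.get_image('scene')[:,:,::-1]; cv2.imwrite('pics/scene1.png',im)
cv2.imwrite('pics/s1c.png',cv2.resize(im[120:260,200:460],None,fx=3,fy=3,interpolation=cv2.INTER_CUBIC))
s=readout.observe(); print(s['clock'],s['force'],s['position'])
E
```

```text
16.3 [-0.56652557 -0.12695701  0.5726697 ] [ 0.55990036 -0.22552624  0.16555331]
```

View pics/s1c.png

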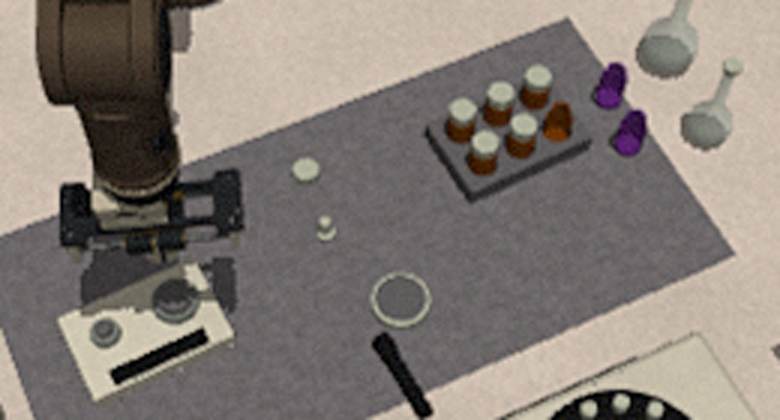

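The crop shows everything where it stood: cap at scene (302,176), rack and vials unchanged. The gripper is well clear above the key box. Handing in.

```bash
python3 -c "
from cell import arm
print(arm.sign_off())"
```

```text
the job is handed in; nothing more can be done
None
```

The arm pointed at the uncapped vial and then its loose cap (over 2 s each, about 3 cm clear), pressed the large key fully down and released it; I handed the job in at about 16 s of the 61 s allowed, with nothing else seen to move.

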